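# Gauge the tray groove, then house the fat pen

### The job

Of the two empty grooves in the pen case one is deep enough for the fat orange pen and one is too shallow. Take the sprung depth gauge, push its probe into either empty groove until the base sits flat on the tray, and keep it pressed lightly but firmly (about 14 N, never more than 22 N) for at least a second while you read the depth; then stand the gauge back on its stand as it was, and lay the pen in the deep groove, right down on its floor and midway along, leaving the other things where they are.

Things in the scene. Friction and masses are not known exactly. Their poses are not given: they have to be found in the camera images.
- case: Black open pen case, fixed, 186 (x) by 206 (y) mm, walls 6 mm thick, 34 mm high. Origin: centre of its underside, on the table; z up. Inside is a cream tray panel with four grooves along x, 20 mm wide, at y = -72, -22, 22, 72 mm. The outer two hold fixed pens, tops at z = 25 mm. The panel's top is at z = 25 to 33 mm, different each time, not measured: it must be felt. It does not move.
- groove_p (a point): Mid length of the empty groove at case y = +22 mm, in the plane of the table (z = 0). Its walls and black floor run along the case's x at 27 to 77 mm either side of here. One inner groove is deep (floor 8 mm above the table, so 17 to 25 mm below the panel's top), the other shallow (floor 20 mm above the table, 5 to 13 mm below the panel's top); which is which changes.
- groove_m (a point): The same for the other empty groove, at case y = -22 mm.
- notch (a point): Middle of the finger notch, 54 mm wide (case x = -27 to 27 mm), that crosses the whole panel, open down to the case floor 4 mm above the table, so that fingers can lay a pen in a groove. This point is on that floor at the case's centre.
- stand: Dark wooden gauge stand, fixed, 70 x 70 mm, 42 mm high, with a 20 mm hole straight down its middle for the probe. Origin: centre of its underside.
- gauge: Sprung depth gauge, 0.25 kg, loose, on the stand, its probe down the hole. Steel base 24 (x) by 60 (y) by 8 mm; on it a dark column 24 (x) by 26 (y) mm up to 68 mm over the underside: grip it across y. Origin: centre of the base's underside; z up. Use: y across the groove. On both x faces a red pointer rises with the probe: on the green band (z 21 to 31 mm) = deep groove, above it = shallow.
- probe_tip (a point): Lower tip of the gauge's probe, a 6 mm steel pin on the gauge's z axis that stands out 27 mm below the base when free.
- probe (a joint): How far the probe is pushed up into the gauge, in m: 0 free (27 mm out), 0.027 fully in. With the base flat over a groove, groove depth = 27 mm minus this. Spring: 1 N at 0, plus 0.1 N per mm, so never above 3.7 N; the push rises steeply once the base itself bears on the tray.
- pen: Fat orange pen with brass bands, loose, 15 mm thick, 130 mm long, 45 g. Origin: centre of its axis, mid length; its x runs along the pen. It starts on the pen rest, its axis 30 mm above the table, parallel to the rest's x.
- rest: Dark wooden pen rest, fixed, a 130 (x) by 50 (y) mm plate 8 mm thick with two cradles, 14 mm long (x), 37 mm wide and 30 mm high, centred at x = +-50 mm; between them the pen is free. Origin: centre of its underside.
- ink: Ink bottle, loose bystander, 54 mm across, 62 mm high. Origin: centre of its underside.
- carton: Grey upright carton, loose bystander, 50 x 60 x 90 mm. Origin: centre of its underside.
- sleeve: Brown open card sleeve, loose bystander, 80 x 70 x 35 mm. Origin: centre of its underside.
Not all that is in view belongs to the job. What is shaped like the gauge but yellow is not meant.

How it is judged:
By the outcome, as a careful person would: the job done as asked, in the order asked, and still so for the second after the job is handed in, with the robot touching nothing.
It also fails if it takes over 69 s, if anything falls off the work surface, if the arm or the gripper's body presses on something with over 40 N, if the wrist force passes 120 N, or if a joint passes its speed limit or range.

### The arm

A 7-joint arm with a two-finger parallel gripper is mounted at the origin on the work surface. World frame = base frame: x ahead of the robot, y to its left, z up, the work surface at z = 0. Lengths are in mm, angles in rad, forces in N, time in s.
With the tool pointing down it reaches from about 400 to 875 mm from the base axis. Payload 6.5 kg.
Tool frame: the origin (TCP) lies at the very end of the fingers, on their centre line; the grasp point (between the pads) lies 19 mm behind it (ctrl.tcp_to_grasp is the z of the grasp point in the tool frame, in mm); z points along the fingers, y is the direction in which the jaws open and shut (so a half turn about z gives the same grasp; the last joint's range is limited). The gripper opens to 88 mm and grips with 3 to 60 N. Pads are 18 mm wide; open, the fingers measure 123 mm over their backs; the gripper's body (75 mm by 187 mm) begins 45 mm behind the grasp point.
Start: joints at [-1.212, 0.536, -0.004, 1.538, 0.003, 1.067, -0.071], TCP at [267.884, 592.223, 238.716] pointing down, gripper open.
Joint ranges: [-2.7, 2.7], [-0.37, 2.16], [-1.27, 1.26], [0.24, 2.4], [-1.31, 4.45], [0.19, 1.91], [-2.76, 2.76]. Speed limits (rad/s): [2.39, 2.39, 3.14, 3.14, 3.14, 3.14, 3.14].

### API

Orientations are given as a 3x3 rotation matrix whose columns are the frame's x, y, z axes.
In Python, from station import ctrl gives the robot as it stands. The module is installed in compiled form; this text tells all that it offers.
- The arm moves only by the shell command python3 -m jog 'ROWS' [FORCE]. ROWS is JSON, one flat list of numbers, 5 for each row, row after row: the gripper command: -1 is fully open, 1 is shut, values between are in proportion, then the shift along the tool's x, y, z normalised to -1 to 1, where 1 is 0.04 m, then the turn about the tool's z normalised to -1 to 1, where 1 is 5 degrees. In form: [grip, tx, ty, tz, twist, grip, tx, ty, tz, twist, ...]. A call has 1 to 20 rows; each row shifts and turns the commanded pose from where the row before left it, along the tool's axes as they then stand; what a row does not reach is not made up. A row lasts 1/10 s, in which the tool goes at most 50 mm and 8.59 degrees, less where a joint would pass 70% of its speed; a pose out of reach is approached as far as the arm can. A call with a number of a shift or a turn outside -1 to 1 is refused whole. A call with a gripper value outside its range is refused whole. The fingers move at their own pace and stop on an object; FORCE is the grip in N (left out, the last holds). Time passes only in rows, so rows that do not move let the fingers close. It gives the time, the measured TCP pose, the force and the opening at its end, in the units of the state.
- ctrl.get_obs(): the state, without advancing time (a new reading comes with each control period).
- ctrl.read_camera(name): name is "scene" or "top"; returns the picture (384x512x3 uint8, blue, green, red); there is no depth.
- ctrl.camera_model(name): a dict with "fov_y" (degrees; the focal length in pixels is half the picture's height over the tangent of half this angle, whatever the lens; pixels are square), "cx", "cy" (the principal point, pixels), "k1" (the pictures are not rectified: a ray, as slopes to the right and down, at radius r is drawn at 1 + k1 r^2 times it, then the intrinsics apply), "R" (3x3) and "t" (3): a world point X has camera coordinates R X + t. Camera axes: x right, y down, z forward; pixel columns grow to the right and rows downward; lengths in mm; the calibration is good to about 2 mm. A picture is of the moment at which its call begins. camera_model takes no time and is no camera call.
- ctrl.hand_in(): hands the job in, once; it reports no verdict.
The state is a dict: "clock": time; "joint_pos": joint angles; "qvel": joint speeds; "joint_torque": joint torques, N m; "tool_pos": TCP position; "tool_rot": TCP orientation; "contact_force": force on the tool from outside, world axes, zero at the start; "wrist_torque": the same for the moment, N m; "grip_width": finger opening in mm.
Only numpy, scipy, OpenCV 4.12 (cv2) and the standard library are available. Lean on these libraries where they do the work, as an engineer would, in place of code of your own. Each camera call takes 0.05 s, during which the arm holds its last target. There are 200 camera calls.

## Working session

There is one attempt and no reset: what is moved stays moved. The work goes in short steps, Python scripts to look and compute and a shell command to move; the robot and the scene stay as the last step left them, time stands still between calls to the robot, and variables do not carry over. Pictures are saved under pics/ and viewed, about 8 in all and at most 12, crops included, and the job is handed in when it is done.

```bash
mkdir -p pics; cat > h.py <<'E'
import numpy as np, cv2
from station import ctrl
def pix2ray(name,u,v):
    m=ctrl.camera_model(name); f=192/np.tan(np.radians(m['fov_y'])/2)
    K=np.array([[f,0,m['cx']],[0,f,m['cy']],[0,0,1.]])
    p=cv2.undistortPoints(np.array([[[u,v]]],float),K,np.array([m['k1'],0,0,0,0.]))[0,0]
    R=np.array(m['R']);t=np.array(m['t'])
    return -R.T@t, R.T@np.array([p[0],p[1],1])
def onz(name,u,v,z):
    c,d=pix2ray(name,u,v); return (c+d*(z-c[2])/d[2])
def proj(name,X):
    m=ctrl.camera_model(name); f=192/np.tan(np.radians(m['fov_y'])/2)
    c=np.array(m['R'])@np.array(X,float)+np.array(m['t']); s=c[:2]/c[2]
    s=s*(1+m['k1']*(s@s)); return s*f+[m['cx'],m['cy']]
def snap(name,fn,crop=None,k=1):
    im=ctrl.read_camera(name)
    cv2.imwrite(f'pics/raw_{fn}.png',im)
    if crop: x,y,w,h=crop; im=im[y:y+h,x:x+w]
    im=cv2.resize(im,None,fx=k,fy=k,interpolation=cv2.INTER_CUBIC); cv2.imwrite(f'pics/{fn}.png',im); return im
E
python3 - <<'E'
from h import *
snap('top','t0',k=1.5);snap('scene','s0',k=1.5)
for n in('top','scene'):
    m=ctrl.camera_model(n);print(n,m['fov_y'],m['cx'],m['cy'],m['k1'],-np.array(m['R']).T@np.array(m['t']),np.round(m['R'],2).tolist())
o=ctrl.get_obs();print(o)
E
```

```text
top 46.24313390589846 261.6314647161329 193.5606152089303 -0.1461216914497331 [ 445.1232846    27.8476403  1200.01993936] [[-0.02, -1.0, 0.01], [-0.99, 0.02, -0.1], [0.1, -0.01, -0.99]]
scene 50.24532629700549 253.67088275803857 191.41482899045397 -0.062275007382178525 [1048.9947477   500.15450529  917.21954534] [[-0.69, 0.72, 0.01], [0.55, 0.54, -0.64], [-0.46, -0.43, -0.77]]
{'clock': 0.1, 'joint_pos': array([-1.21217807,  0.53711273, -0.00444799,  1.53876366,  0.00260092,
        1.06728479, -0.07119882]), 'qvel': array([-0.00149565, -0.00259821,  0.00181157, -0.00145989, -0.00046234,
       -0.00124864, -0.00014368]), 'joint_torque': array([ 1.55166086e-03, -5.72077131e+01,  9.93155502e-01, -2.52231896e+01,
       -5.62545983e-02,  1.34812802e-02,  7.80811456e-05]), 'tool_pos': array([267.680638  , 591.71927827, 237.9162806 ]), 'tool_rot': array([[-9.11147217e-01,  4.12080643e-01, -5.40756148e-04],
       [ 4.12080983e-01,  9.11146044e-01, -1.46620804e-03],
       [-1.11488127e-04, -1.55876670e-03, -9.99998779e-01]]), 'contact_force': array([-0.40615037, -0.10983179,  0.11644679]), 'wrist_torque': array([-0.02935358, -0.01360316, -0.01090105]), 'grip_width': 88.03192265163345}
```

View pics/t0.png

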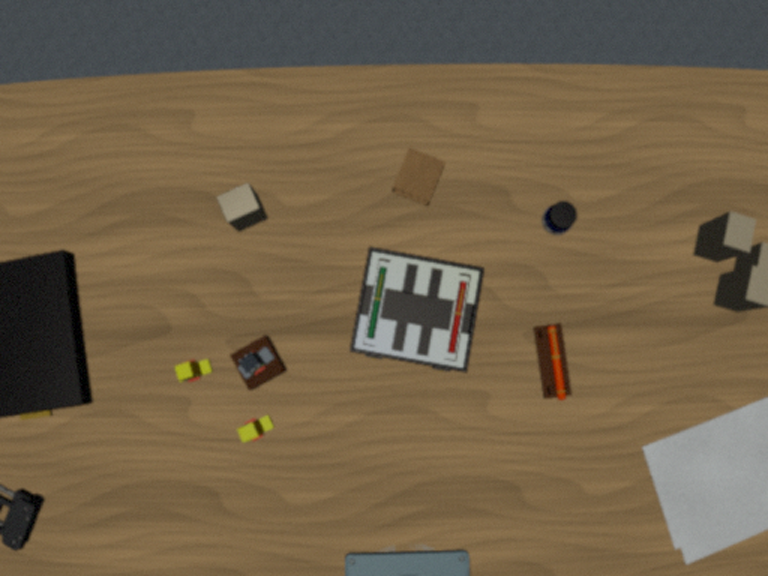

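View pics/s0.png

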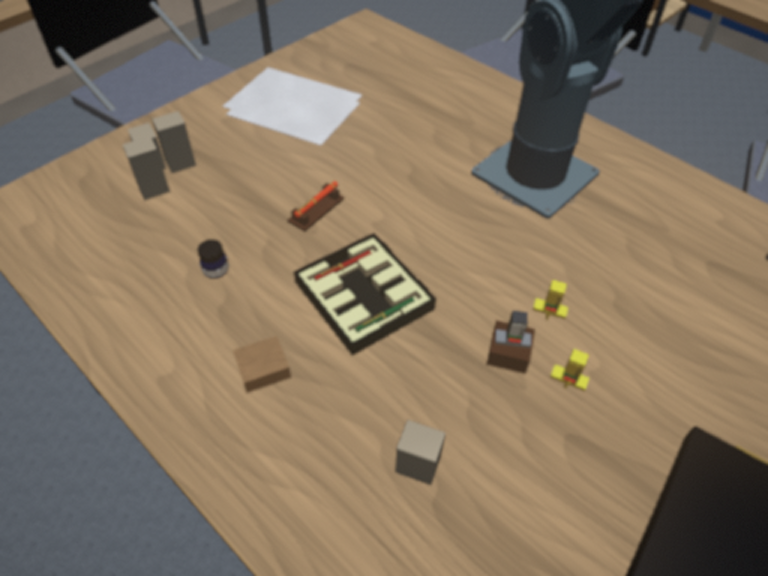

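The gauge with a steel base and dark column on the wooden stand is at top (258,362) and scene (515,335) in the shown pixels. The two lookalikes, at top (193,370) and (255,428), are yellow with no stand, so they are decoys. The case is at top (417,310) and the pen on its rest at (555,361). I'll confirm with one enlarged composite.

```bash
python3 - <<'E'
from h import *
t=cv2.imread('pics/raw_t0.png');s=cv2.imread('pics/raw_s0.png')
def c(im,x,y,w,h): return cv2.resize(im[y:y+h,x:x+w],(400,300),interpolation=cv2.INTER_CUBIC)
out=np.vstack([np.hstack([c(t,132,211,80,60),c(s,304,196,80,60)]),np.hstack([c(t,228,161,104,78),c(t,328,210,80,60)])])
cv2.imwrite('pics/c1.png',out)
E
```

```text
(no output)
```

View pics/c1.png

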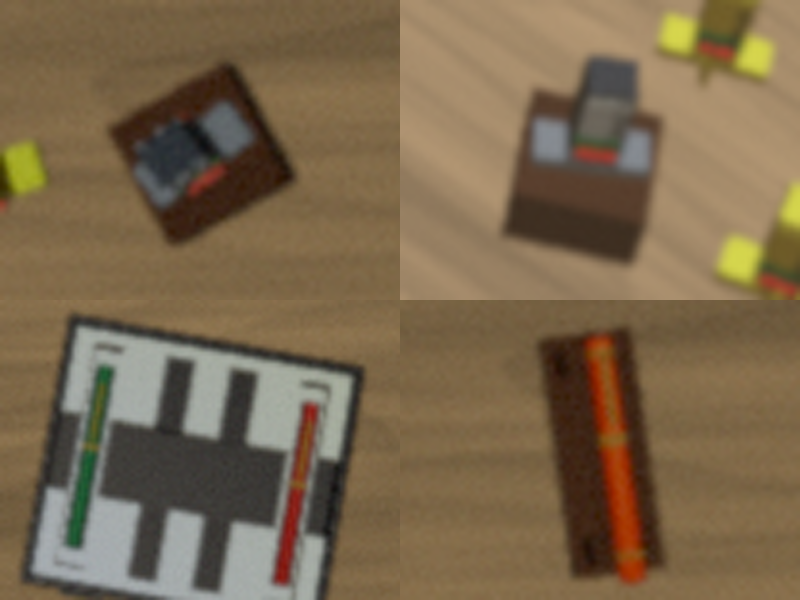

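The gauge is confirmed: steel base, dark column, standing on the wooden stand. Next I measure with masks.

```bash
cat > meas.py <<'E'
from h import *
t=cv2.imread('pics/raw_t0.png');s=cv2.imread('pics/raw_s0.png')
def rect(im,name,lo,hi,roi,z,minA=8,pick=None):
    x,y,w,h=roi; hsv=cv2.cvtColor(im,cv2.COLOR_BGR2HSV)
    m=cv2.inRange(hsv,lo,hi); M=np.zeros_like(m); M[y:y+h,x:x+w]=m[y:y+h,x:x+w]
    n,l,st,c=cv2.connectedComponentsWithStats(M)
    for i in range(1,n):
        if st[i,4]<minA: M[l==i]=0
    # subpixel-less pixels -> world at z, then min area rectangle there
    p=np.argwhere(M)[:,::-1]
    W=np.array([onz(name,u,v,z)[:2] for u,v in p]).astype(np.float32)
    r=cv2.minAreaRect(W); print(name,roi,len(p),'c',np.round(r[0],1),'size',np.round(r[1],1),'ang',round(r[2],1)); return r,M
if __name__=='__main__':
    hsv=cv2.cvtColor(t,cv2.COLOR_BGR2HSV); hs=cv2.cvtColor(s,cv2.COLOR_BGR2HSV)
    for n,(x,y) in dict(steelR=(176,236),steelL=(163,247),coltop=(167,239),stand=(160,234),panel=(246,176),wall=(240,209),grv=(272,181),pen=(368,233),rest=(360,245),wood=(200,270)).items(): print(n,(x,y),hsv[y,x])
    for n,(x,y) in dict(steelL=(333,224),steelR=(350,226),coltop=(346,210),stand=(328,235),panel=(222,200)).items(): print('scene',n,(x,y),hs[y,x])
    rect(t,'top',(95,20,95),(140,110,255),(150,225,40,35),50)
    rect(s,'scene',(95,20,120),(140,110,255),(324,215,40,20),50)
    rect(t,'top',(0,140,120),(20,255,255),(350,205,40,65),30)
    rect(s,'scene',(0,140,120),(20,255,255),(190,115,45,40),30)
    rect(t,'top',(0,0,110),(180,60,255),(236,165,90,85),29)
    rect(s,'scene',(20,0,130),(45,130,255),(195,155,100,85),29)
E
python3 meas.py
```

```text
steelR (176, 236) [100  22 106]
steelL (163, 247) [102  32  80]
coltop (167, 239) [109  51  55]
stand (160, 234) [ 14 211  58]
panel (246, 176) [ 45   5 101]
wall (240, 209) [90  9 87]
grv (272, 181) [40 15 50]
pen (368, 233) [  9 255 147]
rest (360, 245) [ 14 156  72]
wood (200, 270) [ 18 112 127]
scene steelL (333, 224) [106  19 145]
scene steelR (350, 226) [108  18 144]
scene coltop (346, 210) [120   7  78]
scene stand (328, 235) [ 13 119  71]
scene panel (222, 200) [ 31  52 216]
top (150, 225, 40, 35) 26 c [457.8 234.1] size [17.1 11.4] ang 33.4Traceback (most recent call last):
  File "meas.py", line 18, in <module>
    rect(s,'scene',(95,20,120),(140,110,255),(324,215,40,20),50)
    ~~~~^^^^^^^^^^^^^^^^^^^^^^^^^^^^^^^^^^^^^^^^^^^^^^^^^^^^^^^^
  File "meas.py", line 12, in rect
    r=cv2.minAreaRect(W); print(name,roi,len(p),'c',np.round(r[0],1),'size',np.round(r[1],1),'ang',round(r[2],1)); return r,M
cv2.error: OpenCV(4.12.0) /io/opencv/modules/imgproc/src/convhull.cpp:143: error: (-215:Assertion failed) total >= 0 && (depth == CV_32F || depth == CV_32S) in function 'convexHull'
```

```bash
python3 - <<'E'
from meas import *
rect(t,'top',(85,5,66),(125,45,255),(150,225,40,35),50)
rect(s,'scene',(90,5,115),(130,60,255),(324,213,40,22),50)
print('stand'); rect(t,'top',(0,120,30),(20,255,85),(150,222,45,42),42)
rect(t,'top',(90,40,30),(130,90,68),(150,225,40,35),110)
rect(s,'scene',(0,0,50),(180,40,100),(335,205,22,12),110)
print('pen')
rect(t,'top',(0,190,110),(20,255,255),(350,205,40,65),32)
rect(s,'scene',(0,170,120),(13,255,255),(185,115,50,40),32)
print('rest');rect(t,'top',(0,120,30),(20,190,90),(350,205,40,65),8)
print('case')
rect(t,'top',(0,0,0),(180,60,255),(225,155,105,100),34)
hv=cv2.cvtColor(s,cv2.COLOR_BGR2HSV)
rect(s,'scene',(20,0,140),(45,130,255),(195,155,100,85),29)
rect(t,'top',(0,0,88),(180,60,255),(225,155,105,100),29)
E
```

```text
top (150, 225, 40, 35) 79 c [445.6 251.2] size [21.  57.6] ang 35.2
scene (324, 213, 40, 22) 68 c [449.2 251.5] size [20.3 54.5] ang 35.3
stand
top (150, 222, 45, 42) 440 c [445.7 248.4] size [71.1 73.1] ang 27.9
top (150, 225, 40, 35) 57 c [446.4 250.3] size [17.3 24. ] ang 44.0
scene (335, 205, 22, 12) 74 c [452.5 253.3] size [27.1 22.1] ang 35.3
pen
top (350, 205, 40, 65) 254 c [ 433.4 -267.7] size [129.1  14.4] ang 5.7
scene (185, 115, 50, 40) 102 c [ 435.5 -265.7] size [125.   15.1] ang 6.5
rest
top (350, 205, 40, 65) 485 c [ 437.6 -266. ] size [128.7  51. ] ang 5.8
caseTraceback (most recent call last):
  File "<stdin>", line 12, in <module>
  File "meas.py", line 11, in rect
    W=np.array([onz(name,u,v,z)[:2] for u,v in p]).astype(np.float32)
                ~~~^^^^^^^^^^^^
  File "h.py", line 10, in onz
    c,d=pix2ray(name,u,v); return (c+d*(z-c[2])/d[2])
        ~~~~~~~^^^^^^^^^^
  File "h.py", line 4, in pix2ray
    m=ctrl.camera_model(name); f=192/np.tan(np.radians(m['fov_y'])/2)
ValueError: time passes only in moves, steps and waits
```

```bash
cat > p.py <<'E'
import re
a=open('h.py').read()
a=a.replace("def pix2ray","import functools\n@functools.lru_cache(None)\ndef cam(n): return ctrl.camera_model(n)\ndef pix2ray",1).replace("m=ctrl.camera_model(name)","m=cam(name)")
open('h.py','w').write(a)
E
python3 p.py; python3 - <<'E'
from meas import *
rect(t,'top',(0,0,0),(180,60,255),(225,155,105,100),34,50)
rect(s,'scene',(20,0,140),(45,130,255),(195,155,100,85),29,20)
rect(t,'top',(0,0,85),(180,60,255),(225,155,105,100),29,20)
# stand edges, steel blob centroids each view
from scipy import ndimage
def blobs(im,name,lo,hi,roi,z,mn=10):
    x,y,w,h=roi;m=cv2.inRange(cv2.cvtColor(im,cv2.COLOR_BGR2HSV),lo,hi)
    n,l,st,c=cv2.connectedComponentsWithStats(m[y:y+h,x:x+w])
    for i in range(1,n):
        if st[i,4]>=mn:
            X=onz(name,c[i,0]+x,c[i,1]+y,z); print(name,st[i,4],np.round(c[i]+[x,y],1),np.round(X,1))
blobs(t,'top',(85,5,66),(125,45,255),(150,225,40,35),50)
blobs(s,'scene',(90,5,115),(130,60,255),(324,213,40,22),50)
# green & red pens (fixed, top z=25, axis ~17)
print('green');blobs(t,'top',(45,100,30),(85,255,255),(225,155,105,100),18,20);blobs(s,'scene',(45,80,30),(85,255,255),(195,155,100,85),18,20)
print('red');blobs(t,'top',(0,150,60),(8,255,255),(225,155,105,100),18,20);blobs(s,'scene',(0,120,30),(8,255,255),(195,155,100,85),18,20)
E
```

```text
top (225, 155, 105, 100) 5005 c [530.6 -26.5] size [202.8 185.8] ang 78.4
scene (195, 155, 100, 85) 1680 c [534.3 -27.1] size [190.3 171.8] ang 78.3
top (225, 155, 105, 100) 3038 c [532.4 -26.5] size [195.  175.3] ang 78.4
top 54 [176.6 236.6] [457.3 234.9  50. ]
top 25 [162.8 247.4] [430.2 270.9  50. ]
scene 40 [333.6 223.8] [460.8 234.9  50. ]
scene 28 [350.5 226.2] [436.3 270.9  50. ]
green
top 74 [248.8 211.8] [519.   49.6  18. ]
scene 57 [264.4 204.3] [520.   46.6  18. ]
red
top 73 [302.7 221.6] [490.2 -91.7  18. ]
scene 60 [236.  172.2] [490.6 -95.5  18. ]
```

```bash
cat > d.py <<'E'
import sys,numpy as np
from station import ctrl
# usage: d.py x y z yawdeg(tool y, mod 180) -> remaining twist and tool-frame shifts (after the twist)
def state():
    o=ctrl.get_obs(); y=o['tool_rot'][:,1]
    print('t',round(o['clock'],2),'tcp',np.round(o['tool_pos'],1),'yaw',round(np.degrees(np.arctan2(y[1],y[0])),2),'F',np.round(o['contact_force'],2),'w',round(o['grip_width'],1),'j7',round(o['joint_pos'][6],2)); return o
o=state()
if len(sys.argv)>4:
    x,y,z,a=map(float,sys.argv[1:5]); Y=o['tool_rot'][:,1]
    d=(a-np.degrees(np.arctan2(Y[1],Y[0]))+90)%180-90
    ar=np.radians(np.degrees(np.arctan2(Y[1],Y[0]))+d); ty=np.array([np.cos(ar),np.sin(ar)]); tx=np.array([-ty[1],ty[0]])
    D=np.array([x,y,z])-o['tool_pos']
    print('twist deg',round(-d,2),'units',round(-d/5,3),'| shift mm',np.round([D[:2]@tx,D[:2]@ty,-D[2]],1),'units',np.round(np.array([D[:2]@tx,D[:2]@ty,-D[2]])/40,3))
E
python3 -m jog '[-1,0,0,0,-0.98,-1,0,0,0,-0.98,-1,0,0,0,-0.98,-1,0,0,0,-0.98,-1,0,0,0,-0.98,-1,0,0,0,-0.98,-1,0,0,0,-0.98,-1,0,0,0,-0.98,-1,0,0,0,-0.98,-1,0,0,0,-0.98,-1,0,0,0,-0.98,-1,0,0,0,-0.98,-1,0,0,0,0]'; python3 d.py 448 251.5 150 124.5
```

```text
clock: 1.4
tool_pos: [267.9, 591.9, 238.2]
tool_rot: [[-0.824, -0.566, -0.0], [-0.566, 0.824, -0.001], [0.001, -0.0, -1.0]]
contact_force: [-0.2, 0.4, 0.3]
grip_width: 88.0
t 1.4 tcp [267.9 591.9 238.2] yaw 124.5 F [-0.17  0.41  0.33] w 88.0 j7 0.85
twist deg -0.0 units -0.0 | shift mm [  44.4 -382.5   88.2] units [ 1.109 -9.563  2.205]
```

```bash
python3 -m jog '[-1,0.11,-0.95,0.2,0,-1,0.11,-0.95,0.2,0,-1,0.11,-0.95,0.2,0,-1,0.11,-0.95,0.2,0,-1,0.11,-0.95,0.2,0,-1,0.11,-0.95,0.2,0,-1,0.11,-0.95,0.2,0,-1,0.11,-0.95,0.2,0,-1,0.11,-0.95,0.2,0,-1,0.11,-0.95,0.2,0,-1,0,0,0,0,-1,0,0,0,0]'; python3 d.py 448 251.5 76 124.5
python3 - <<'E'
from h import *
t=snap('top','t1',(140,205,100,75),4);s=snap('scene','s1',(310,160,100,75),4)
cv2.imwrite('pics/c2.png',np.hstack([t,s]))
E
```

```text
clock: 2.6
tool_pos: [446.8, 253.3, 158.5]
tool_rot: [[-0.827, -0.563, -0.0], [-0.563, 0.827, -0.0], [0.0, 0.0, -1.0]]
contact_force: [-0.6, 0.8, -0.1]
grip_width: 88.2
t 2.6 tcp [446.8 253.3 158.5] yaw 124.23 F [-0.58  0.8  -0.14] w 88.2 j7 1.48
twist deg -0.27 units -0.053 | shift mm [ 0.  -2.1 82.5] units [ 1.000e-03 -5.300e-02  2.064e+00]
```

View pics/c2.png

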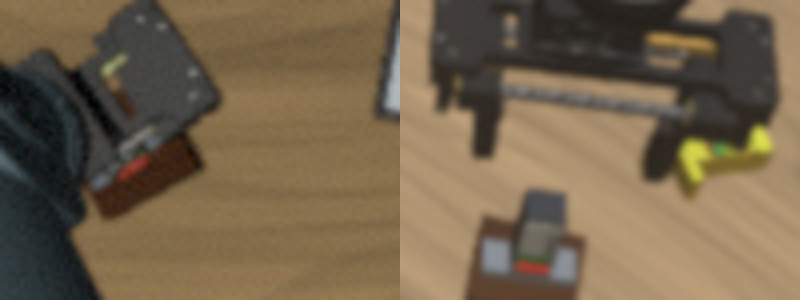

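The fingers straddle the column: tips at (485,130) and (660,150) in the scene crop, column at (545,210). I'll go down and grip.

```bash
python3 -m jog '[-1,0,-0.05,0.4,-0.05,-1,0,0,0.45,0,-1,0,0,0.45,0,-1,0,0,0.4,0,-1,0,0,0.36,0,-1,0,0,0,0,0.2,0,0,0,0,0.4,0,0,0,0,1,0,0,0,0,1,0,0,0,0,1,0,0,0,0,1,0,0,0,0,1,0,0,0,0]' 40; python3 d.py 448 251.5 76 124.5
```

```text
clock: 4.0
tool_pos: [447.8, 252.3, 76.4]
tool_rot: [[-0.822, -0.569, 0.0], [-0.569, 0.822, -0.0], [-0.0, -0.0, -1.0]]
contact_force: [0.5, -0.4, -0.5]
grip_width: 34.1
t 4.0 tcp [447.8 252.3  76.4] yaw 124.71 F [ 0.49 -0.4  -0.55] w 34.1 j7 1.46
twist deg 0.21 units 0.042 | shift mm [ 0.3 -0.8  0.4] units [ 0.007 -0.02   0.009]
```

```bash
python3 -m jog '[1,0,0,0,0,1,0,0,0,0,1,0,0,0,0,1,0,0,0,0,1,0,0,0,0]'; python3 d.py
```

```text
clock: 4.5
tool_pos: [447.8, 252.3, 76.3]
tool_rot: [[-0.822, -0.569, 0.0], [-0.569, 0.822, -0.0], [0.0, -0.0, -1.0]]
contact_force: [0.2, -0.2, 0.6]
grip_width: 25.6
t 4.5 tcp [447.8 252.3  76.3] yaw 124.71 F [ 0.17 -0.15  0.63] w 25.6 j7 1.46
```

```bash
python3 -m jog '[1,0,0,-0.2,0,1,0,0,-0.6,0,1,0,0,-0.6,0,1,0,0,-0.6,0,1,0,0,0,0.93,1,0,0,0,0.93,1,0,0,0,0.93,1,0,0,0,0.93,1,0,0,0,0.93,1,0,0,0,0.93,1,0,0,0,0.93,1,0,0,0,0.93,1,0,0,0,0.93,1,0,0,0,0.93,1,0,0,0,0]'; python3 d.py 585.4 -15.1 110 78.4
```

```text
clock: 6.0
tool_pos: [447.3, 252.4, 156.4]
tool_rot: [[-0.979, 0.205, -0.0], [0.205, 0.979, -0.0], [0.0, -0.0, -1.0]]
contact_force: [0.0, 0.5, -2.9]
grip_width: 25.9
t 6.0 tcp [447.3 252.4 156.4] yaw 78.2 F [ 0.03  0.46 -2.93] w 25.9 j7 0.78
twist deg -0.2 units -0.041 | shift mm [-189.  -234.3   46.4] units [-4.726 -5.857  1.161]
```

```bash
python3 -m jog '[1,-0.59,-0.73,0,-0.04,1,-0.59,-0.73,0,0,1,-0.59,-0.73,0,0,1,-0.59,-0.73,0,0,1,-0.59,-0.73,0,0,1,-0.59,-0.73,0,0,1,-0.59,-0.73,0,0,1,-0.59,-0.73,0.3,0,1,0,0,0.4,0,1,0,0,0.4,0,1,0,0,0,0,1,0,0,0,0]'; python3 d.py 585.4 -15.1 95 78.4
python3 - <<'E'
from h import *
s=snap('scene','s2',(190,130,120,90),5)
t=snap('top','t2',(225,140,110,110),4)
cv2.imwrite('pics/c3.png',np.hstack([s[:440,60:420],t]))
E
```

```text
clock: 7.2
tool_pos: [585.5, -14.2, 112.5]
tool_rot: [[-0.98, 0.199, -0.001], [0.199, 0.98, 0.0], [0.001, 0.0, -1.0]]
contact_force: [0.2, 0.3, -2.8]
grip_width: 25.6
t 7.2 tcp [585.5 -14.2 112.5] yaw 78.5 F [ 0.17  0.27 -2.79] w 25.6 j7 1.37
twist deg 0.1 units 0.021 | shift mm [-0.1 -0.9 17.5] units [-0.003 -0.023  0.436]
```

View pics/c3.png

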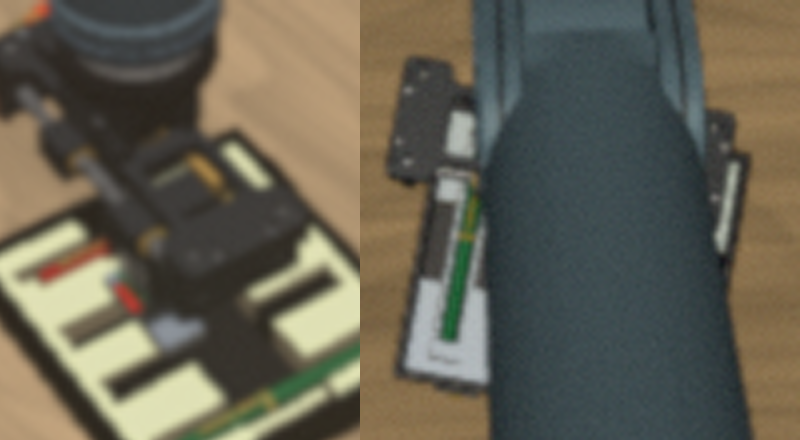

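```bash
python3 -m jog '[1,0,-0.02,0.25,0,1,0,0,0.25,0,1,0,0,0.2,0,1,0,0,0,0,1,0,0,0,0]'; python3 d.py; python3 -m jog '[1,0,0,0.1,0,1,0,0,0.12,0,1,0,0,0,0,1,0,0,0,0]';python3 d.py
```

```text
clock: 7.8
tool_pos: [585.3, -15.2, 83.9]
tool_rot: [[-0.98, 0.201, -0.001], [0.201, 0.98, -0.0], [0.001, -0.0, -1.0]]
contact_force: [-0.4, 0.0, -3.4]
grip_width: 25.6
t 7.8 tcp [585.3 -15.2  83.9] yaw 78.42 F [-0.38  0.   -3.43] w 25.6 j7 1.37
clock: 8.2
tool_pos: [585.9, -15.2, 75.7]
tool_rot: [[-0.98, 0.201, 0.001], [0.201, 0.98, 0.0], [-0.001, 0.0, -1.0]]
contact_force: [0.2, 0.4, -0.5]
grip_width: 25.4
t 8.2 tcp [585.9 -15.2  75.7] yaw 78.41 F [ 0.22  0.4  -0.52] w 25.4 j7 1.37
```

```bash
python3 -m jog '[1,0,0,0,0,1,0,0,0,0]'|grep force;python3 -m jog '[1,0,0,0.08,0,1,0,0,0.06,0,1,0,0,0,0,1,0,0,0,0]';python3 -m jog '[1,0,0,0,0]'|grep force; python3 -m jog '[1,0,0,0.025,0,1,0,0,0,0]'|egrep 'force|pos';python3 -m jog '[1,0,0,0.025,0,1,0,0,0,0]'|egrep 'force|pos'
```

```text
contact_force: [1.2, 0.6, -1.4]
clock: 8.8
tool_pos: [585.7, -15.2, 69.9]
tool_rot: [[-0.98, 0.201, 0.0], [0.201, 0.98, -0.0], [-0.0, 0.0, -1.0]]
contact_force: [1.0, 0.5, -0.4]
grip_width: 25.9
contact_force: [1.1, 0.3, -0.0]
tool_pos: [585.6, -15.3, 68.9]
contact_force: [1.7, 0.0, 0.6]
tool_pos: [585.6, -15.2, 67.9]
contact_force: [1.4, -0.7, -0.8]
```

```bash
for_() { egrep 'force|pos'; }; python3 -m jog '[1,0,0,0.02,0,1,0,0,0,0]'|for_;python3 -m jog '[1,0,0,0.02,0,1,0,0,0,0]'|for_
```

```text
tool_pos: [585.6, -15.2, 67.1]
contact_force: [1.0, -0.3, 0.1]
tool_pos: [585.6, -15.2, 66.3]
contact_force: [0.9, 0.2, -1.0]
```

```bash
python3 -m jog '[1,0,0,0.02,0,1,0,0,0,0]'|egrep 'force|pos'
```

```text
tool_pos: [585.6, -15.2, 65.5]
contact_force: [1.0, 0.3, -0.0]
```

```bash
python3 -m jog '[1,0,0,0.02,0,1,0,0,0,0]'|egrep 'force|pos'
```

```text
tool_pos: [585.6, -15.2, 64.7]
contact_force: [1.2, 0.2, 0.3]
```

```bash
python3 -m jog '[1,0,0,0.01,0,1,0,0,0,0]'|egrep 'force|pos'
```

```text
tool_pos: [585.6, -15.2, 64.3]
contact_force: [1.5, 0.1, -0.7]
```

```bash
python3 -m jog '[1,0,0,0.01,0,1,0,0,0,0]'|egrep 'force|pos'
```

```text
tool_pos: [585.6, -15.2, 63.9]
contact_force: [1.5, 0.1, 0.2]
```

```bash
python3 -m jog '[1,0,0,0.01,0,1,0,0,0,0]'|egrep 'force|pos'
```

```text
tool_pos: [585.6, -15.2, 63.5]
contact_force: [2.2, 1.0, -0.1]
```

```bash
python3 -m jog '[1,0,0,0.01,0,1,0,0,0,0]'|egrep 'force|pos'
```

```text
tool_pos: [585.5, -15.2, 63.1]
contact_force: [1.4, 0.8, 0.7]
```

```bash
python3 -m jog '[1,0,0,0.01,0,1,0,0,0,0]'|egrep 'force|pos'
```

```text
tool_pos: [585.5, -15.2, 62.7]
contact_force: [1.4, 0.5, -0.3]
```

```bash
python3 -m jog '[1,0,0,0.01,0,1,0,0,0,0]'|egrep 'force|pos'
```

```text
tool_pos: [585.6, -15.2, 62.3]
contact_force: [1.8, -0.6, -0.2]
```

```bash
python3 -m jog '[1,0,0,0.01,0,1,0,0,0,0]'|egrep 'force|pos'
```

```text
tool_pos: [585.6, -15.2, 61.9]
contact_force: [1.6, 0.4, 0.8]
```

```bash
python3 -m jog '[1,0,0,0.01,0,1,0,0,0,0]'|egrep 'force|pos'
```

```text
tool_pos: [585.6, -15.3, 61.6]
contact_force: [1.6, -1.2, 0.5]
```

```bash
python3 -m jog '[1,0,0,0.01,0,1,0,0,0,0]'|egrep 'force|pos'
```

```text
tool_pos: [585.7, -15.3, 61.6]
contact_force: [0.6, 0.5, 4.2]
```

```bash
python3 -m jog '[1,0,0,0.01,0,1,0,0,0,0,1,0,0,0,0]'|egrep 'clock|force|pos'
```

```text
clock: 12.2
tool_pos: [585.7, -15.3, 61.6]
contact_force: [0.1, 0.6, 8.7]
```

```bash
python3 -m jog '[1,0,0,0.005,0,1,0,0,0,0,1,0,0,0,0]'|egrep 'clock|force|pos'; python3 -m jog '[1,0,0,0,0,1,0,0,0,0,1,0,0,0,0,1,0,0,0,0,1,0,0,0,0,1,0,0,0,0]'|egrep 'clock|force|pos'; 
python3 - <<'E'
from h import *
s=snap('scene','s3',(215,160,60,60),10); 
t=snap('top','t3')
cv2.imwrite('pics/c4.png',s)
E
python3 -m jog '[1,0,0,0,0,1,0,0,0,0,1,0,0,0,0,1,0,0,0,0,1,0,0,0,0,1,0,0,0,0]'|egrep 'clock|force|pos'
```

```text
clock: 12.5
tool_pos: [585.7, -15.3, 61.5]
contact_force: [-0.9, 0.5, 11.3]
clock: 13.1
tool_pos: [585.7, -15.3, 61.5]
contact_force: [-0.7, 0.2, 10.5]
clock: 13.8
tool_pos: [585.8, -15.3, 61.5]
contact_force: [-1.3, -0.6, 11.2]
```

View pics/c4.png

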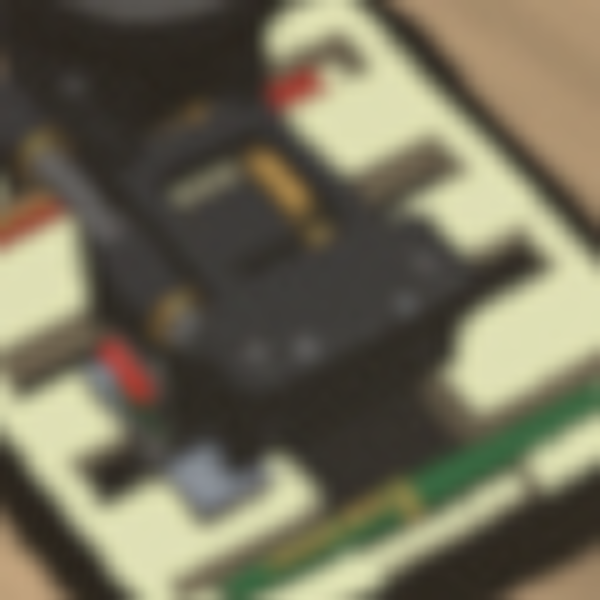

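```bash
python3 - <<'E'
from h import *
s=cv2.imread('pics/raw_s3.png');h=cv2.cvtColor(s,cv2.COLOR_BGR2HSV)
m=cv2.inRange(h,(0,120,80),(8,255,255))|cv2.inRange(h,(172,120,80),(180,255,255))
n,l,st,c=cv2.connectedComponentsWithStats(m[190:204,222:234]);print([(st[i,4],np.round(c[i]+[222,190],1)) for i in range(1,n)])
ex=np.array([.98,-.201,0])
for z in (8,21,31,36,41,46): print(z,np.round(proj('scene',np.array([585.7,-15.3,27.3+z])+12.5*ex),1))
E
```

```text
[(np.int32(17), array([227.2, 196.4]))]
8 [227.8 203.6]
21 [227.6 200.7]
31 [227.5 198.3]
36 [227.4 197.2]
41 [227.3 196. ]
46 [227.3 194.8]
```

The pointer sits at z≈39 mm, above the green band. The floor contact (tip at 14–23 mm height, so floor 20) agrees, so the green-pen side groove is shallow. That makes the red-pen side the deep one. I held 14 N for over 1.3 s. Now I return the gauge.

```bash
python3 -m jog '[1,0,0,-0.1,0,1,0,0,-0.3,0,1,0,0,-0.65,0,1,0,0,-0.65,0,1,0,0,-0.65,0,1,0.59,0.73,0,0,1,0.59,0.73,0,0,1,0.59,0.73,0,0,1,0.59,0.73,0,0,1,0.59,0.73,0,0,1,0.59,0.73,0,0,1,0.59,0.73,0,0,1,0.59,0.73,0,0,1,0,0,0,0,1,0,0,0,0]'|egrep 'force|pos';python3 -m jog '[1,0,0,0,-0.925,1,0,0,0,-0.925,1,0,0,0,-0.925,1,0,0,0,-0.925,1,0,0,0,-0.925,1,0,0,0,-0.925,1,0,0,0,-0.925,1,0,0,0,-0.925,1,0,0,0,-0.925,1,0,0,0,-0.925,1,0,0,0,0]'|grep clock; python3 d.py 447.8 252.3 76.3 124.71
```

```text
tool_pos: [446.3, 251.5, 154.4]
contact_force: [0.2, -0.1, -2.4]
clock: 16.4
t 16.4 tcp [448.  249.3 154.4] yaw 124.53 F [ 1.14 -0.01 -3.2 ] w 25.7 j7 1.49
twist deg -0.18 units -0.035 | shift mm [-1.6  2.6 78.1] units [-0.04   0.064  1.951]
```

```bash
python3 -m jog '[1,-0.04,0.065,0,-0.03,1,0,0,0,0,1,0,0,0,0]'|grep clock; python3 d.py 447.8 252.3 76.3 124.71
```

```text
clock: 16.7
t 16.7 tcp [447.3 254.4 154.5] yaw 124.76 F [ 0.74 -0.06 -2.81] w 25.6 j7 1.48
twist deg 0.05 units 0.009 | shift mm [ 0.8 -2.  78.2] units [ 0.02  -0.05   1.955]
```

```bash
python3 -m jog '[1,0.02,-0.05,0.4,0,1,0,0,0.4,0,1,0,0,0,0,1,0,0,0,0]'|grep clock; python3 d.py 447.8 252.3 76.3 124.71
```

```text
clock: 17.1
t 17.1 tcp [447.8 252.5 122.7] yaw 124.8 F [ 0.77 -0.86 -2.85] w 26.0 j7 1.48
twist deg 0.09 units 0.018 | shift mm [ 0.1 -0.2 46.4] units [ 1.000e-03 -4.000e-03  1.159e+00]
```

```bash
python3 -m jog '[1,0,0,0.3,0,1,0,0,0.3,0,1,0,0,0.3,0,1,0,0,0.2,0,1,0,0,0,0,1,0,0,0,0]'|egrep 'pos|force'; python3 -m jog '[1,0,0,0.03,0,1,0,0,0.01,0,1,0,0,0.01,0,1,0,0,0,0]'|egrep 'pos|force'
```

```text
tool_pos: [447.7, 252.4, 78.3]
contact_force: [0.8, -0.1, -2.6]
tool_pos: [447.9, 252.5, 76.6]
contact_force: [-0.3, 0.4, -3.0]
```

```bash
python3 -m jog '[1,0,0,0.01,0,1,0,0,0,0]'|egrep 'pos|force'; python3 -m jog '[1,0,0,0.005,0,1,0,0,0,0]'|egrep 'pos|force'
```

```text
tool_pos: [447.9, 252.5, 76.3]
contact_force: [-0.4, -0.3, -0.9]
tool_pos: [448.0, 252.6, 76.3]
contact_force: [-1.4, -2.1, 4.9]
```

```bash
python3 -m jog '[-1,0,0,-0.005,0,-1,0,0,0,0,-1,0,0,0,0,-1,0,0,0,0,-1,0,0,0,0,-1,0,0,0,0,-1,0,0,0,0,-1,0,0,-0.3,0,-1,0,0,-0.6,0,-1,0,0,-0.8,0,-1,0,0,-0.8,0,-0.5,0,0,0,0.96,-0.2,0,0,0,0.96,0.1,0,0,0,0.96,0.1,0,0,0,0.96,0.1,0,0,0,0.96,0.1,0,0,0,0.96,0.1,0,0,0,0]'|egrep 'clock|pos|force|width'; python3 d.py 434.5 -266.7 90 95.9
```

```text
clock: 20.3
tool_pos: [447.9, 252.6, 176.9]
contact_force: [0.3, 0.3, 0.1]
grip_width: 39.5
t 20.3 tcp [447.9 252.6 176.9] yaw 95.98 F [0.29 0.31 0.08] w 39.5 j7 1.05
twist deg 0.08 units 0.016 | shift mm [  66.7 -515.2   86.9] units [  1.667 -12.88    2.173]
```

```bash
python3 -m jog '[0.1,0.12,-0.92,0,0,0.1,0.12,-0.92,0,0,0.1,0.12,-0.92,0,0,0.1,0.12,-0.92,0,0,0.1,0.12,-0.92,0,0,0.1,0.12,-0.92,0,0,0.1,0.12,-0.92,0,0,0.1,0.12,-0.92,0,0,0.1,0.12,-0.92,0,0,0.1,0.12,-0.92,0,0,0.1,0.12,-0.92,0.4,0,0.1,0.12,-0.92,0.5,0,0.1,0.12,-0.92,0.5,0,0.1,0.12,-0.92,0.6,0,0.1,0,0,0,0,0.1,0,0,0,0,0.1,0,0,0,0]'|grep clock; python3 d.py 434.5 -266.7 20 95.9
python3 - <<'E'
from h import *
a=snap('scene','s4',(170,90,80,80),5)
b=snap('top','t4',(130,205,80,80),5)
cv2.imwrite('pics/c5.png',np.hstack([a,b]))
E
```

```text
clock: 22.0
t 22.0 tcp [ 435.6 -265.8   96.8] yaw 96.15 F [ 0.18 -0.18  0.2 ] w 39.7 j7 2.22
twist deg 0.25 units 0.051 | shift mm [ 1.2 -0.8 76.8] units [ 0.03 -0.02  1.92]
```

View pics/c5.png

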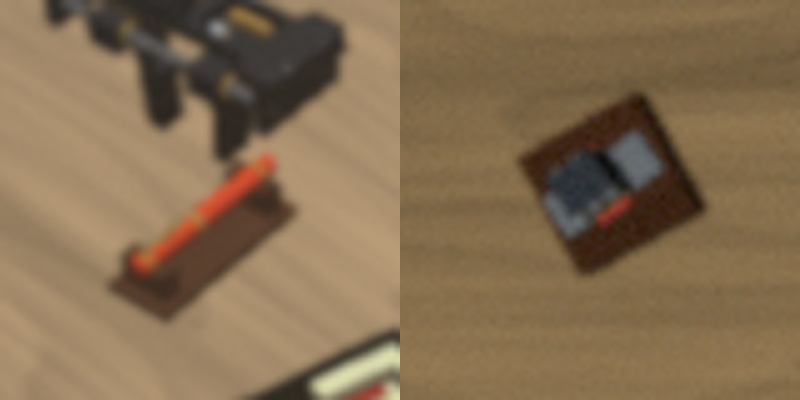

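The gauge stands on its stand as before, at right-panel (600,185). The open fingers are above the middle of the pen, so I go down and grip.

```bash
python3 -m jog '[0.1,0.03,-0.02,0.45,0.05,0.1,0,0,0.45,0,0.1,0,0,0.45,0,0.1,0,0,0.37,0,0.1,0,0,0.2,0,0.1,0,0,0,0,1,0,0,0,0,1,0,0,0,0,1,0,0,0,0,1,0,0,0,0,1,0,0,0,0,1,0,0,0,0,1,0,0,0,0]' 20|grep width; python3 d.py 434.5 -266.7 20 95.9
```

```text
grip_width: 14.2
t 23.4 tcp [ 434.2 -268.1   19.7] yaw 95.76 F [-0.14  0.28  5.34] w 14.2 j7 2.24
twist deg -0.14 units -0.028 | shift mm [-0.4  1.4 -0.3] units [-0.01   0.034 -0.006]
```

```bash
python3 -m jog '[1,0,0,-0.2,0,1,0,0,-0.6,0,1,0,0,-0.8,0,1,0,0,-0.8,0,1,0,0,0,0.87,1,0,0,0,0.87,1,0,0,0,0.87,1,0,0,0,0.87,1,0,0,0,0]'|egrep 'width|force'; python3 d.py 527.6 -48.2 80 78.4
python3 - <<'E'
from meas import *
# groove strips: dark inside the case, top + scene, initial pictures, in case frame at z=27.3
C=np.array([532,-26.6]);a=np.radians(-11.6);ex=np.array([np.cos(a),np.sin(a)]);ey=np.array([-ex[1],ex[0]])
for im,n in((t,'top'),(s,'scene')):
    g=cv2.cvtColor(im,cv2.COLOR_BGR2GRAY)
    for x in(-60,-45,45,60):
        ys=np.arange(-50,50,.5); pr=[]
        for y in ys:
            v=[]
            for dx in(-6,-3,0,3,6):
                u=proj(n,[*(C+(x+dx)*ex+y*ey),27.3]); v.append(cv2.getRectSubPix(g,(1,1),tuple(map(float,u)))[0,0])
            pr.append(np.mean(v))
        pr=np.array(pr);th=(pr.max()+pr.min())/2; k=np.flatnonzero(np.diff((pr<th).astype(int)))
        print(n,x,'edges y',[round(ys[i]+.5*(pr[i]-th)/(pr[i]-pr[i+1]),1) for i in k],'min',pr.min(), 'at-22',pr[56],'22',pr[144])
    for y in (-50,0,50): # along x at panel: wall edges
        pass
E
```

```text
contact_force: [-0.2, -0.4, -1.0]
grip_width: 14.4
t 24.3 tcp [ 433.6 -267.6  115.5] yaw 78.33 F [-0.24 -0.44 -0.98] w 14.4 j7 1.97
twist deg -0.07 units -0.014 | shift mm [-48.  233.8  35.5] units [-1.199  5.845  0.887]
top -60 edges y [np.float64(-31.7), np.float64(-12.8), np.float64(12.4), np.float64(31.2)] min 57.6 at-22 57.6 22 60.4
top -45 edges y [np.float64(-31.6), np.float64(-12.7), np.float64(12.3), np.float64(31.3)] min 56.4 at-22 57.4 22 60.8
top 45 edges y [np.float64(-31.5), np.float64(-12.7), np.float64(12.4), np.float64(31.3)] min 50.0 at-22 52.0 22 50.4
top 60 edges y [np.float64(-31.6), np.float64(-12.9), np.float64(12.5), np.float64(31.2)] min 47.4 at-22 47.4 22 51.8
scene -60 edges y [np.float64(-28.7), np.float64(-13.7), np.float64(14.4), np.float64(31.3)] min 51.0 at-22 91.0 22 54.4
scene -45 edges y [np.float64(-28.8), np.float64(-13.3), np.float64(14.7), np.float64(31.4)] min 49.0 at-22 91.0 22 51.8
scene 45 edges y [np.float64(-29.5), np.float64(-13.4), np.float64(14.4), np.float64(30.5)] min 47.6 at-22 90.0 22 48.8
scene 60 edges y [np.float64(-29.7), np.float64(-13.6), np.float64(14.1), np.float64(31.0)] min 47.6 at-22 90.0 22 48.6
```

```bash
python3 -m jog '[1,-0.2,0.97,0,0,1,-0.2,0.97,0,0,1,-0.2,0.97,0,0,1,-0.2,0.97,0,0,1,-0.2,0.97,0.4,-0.01,1,-0.2,0.97,0.5,0,1,0,0,0.1,0,1,0,0,0,0,1,0,0,0,0]'|egrep 'width'; python3 d.py 527.6 -48.2 60 78.4
python3 - <<'E'
from meas import *
C=np.array([532,-26.6]);a=np.radians(-11.6);ex=np.array([np.cos(a),np.sin(a)]);ey=np.array([-ex[1],ex[0]])
# notch edges along x, at z 27.3, initial pictures
for im,n in((t,'top'),(s,'scene')):
    g=cv2.cvtColor(im,cv2.COLOR_BGR2GRAY)
    for y in (0,-45,45):
        xs=np.arange(-55,55,.5)
        pr=np.array([np.mean([cv2.getRectSubPix(g,(1,1),tuple(map(float,proj(n,[*(C+x*ex+(y+d)*ey),27.3]))))[0,0] for d in(-4,0,4)]) for x in xs])
        th=(pr.max()+pr.min())/2;k=np.flatnonzero(np.diff((pr<th).astype(int)));print(n,y,[float(round(xs[i]+.5*(pr[i]-th)/(pr[i]-pr[i+1]),1)) for i in k])
o=ctrl.get_obs();zp=o['tool_pos'][2]+10
s1=snap('scene','s5',(180,120,110,110),5);s1r=cv2.imread('pics/raw_s5.png')
t1=snap('top','t5');tr=cv2.imread('pics/raw_t5.png')
h=cv2.cvtColor(s1r,cv2.COLOR_BGR2HSV);m=cv2.inRange(h,(4,170,120),(14,255,255));print('n',cv2.countNonZero(m[120:230,180:290]))
rect(s1r,'scene',(4,170,120),(14,255,255),(180,120,110,110),zp+2)
h=cv2.cvtColor(tr,cv2.COLOR_BGR2HSV);rect(tr,'top',(5,190,100),(14,255,255),(225,155,105,100),zp+2) if cv2.countNonZero(cv2.inRange(h,(5,190,100),(14,255,255))[155:255,225:330])>10 else print('no top pen')
E
```

```text
grip_width: 14.1
t 25.2 tcp [527.3 -51.1  75.6] yaw 78.37 F [ 0.11 -0.04 -0.29] w 14.1 j7 1.52
twist deg -0.03 units -0.006 | shift mm [ 0.3  2.8 15.6] units [0.008 0.071 0.39 ]
top 0 [-25.7, 27.4]
top -45 [-25.7, 27.2]
top 45 [-25.9, 27.2]
scene 0 [-23.0, 27.8]
scene -45 [-24.1, 28.3]
scene 45 [-23.2, 28.4]
n 56
scene (180, 120, 110, 110) 56 c [565.7 -57.1] size [10.8 53.4] ang 78.7
no top pen
```

View pics/s5.png

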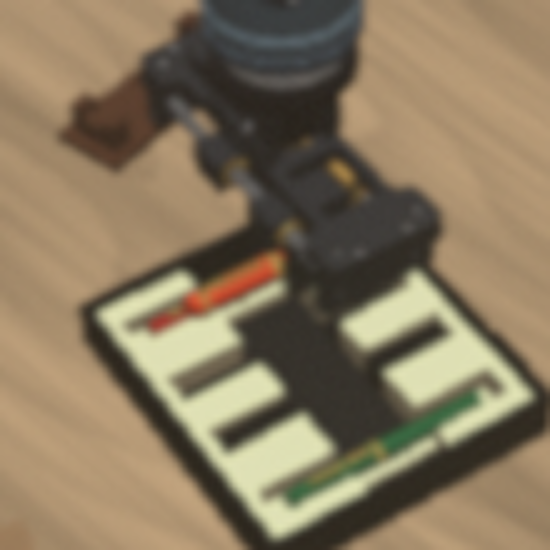

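```bash
python3 -m jog '[1,0,0,0.3,0,1,0,0,0.3,0,1,0,0,0,0,1,0,0,0,0,1,0,0,0,0]'|egrep 'width'; python3 d.py 528.2 -48.5 33 78.4
```

```text
grip_width: 14.0
t 25.8 tcp [527.9 -49.6  51.4] yaw 78.41 F [0.42 0.46 0.14] w 14.0 j7 1.53
twist deg 0.01 units 0.002 | shift mm [-0.1  1.1 18.4] units [-0.002  0.028  0.459]
```

```bash
python3 -m jog '[1,0,0.028,0.2,0,1,0,0,0.25,0,1,0,0,0,0,1,0,0,0,0,1,0,0,0,0]'|egrep 'width'; python3 d.py 528.2 -48.5 22 78.4
```

```text
grip_width: 14.2
t 26.3 tcp [528.1 -48.5  33.4] yaw 78.41 F [-0.78 -0.8  -0.88] w 14.2 j7 1.54
twist deg 0.01 units 0.002 | shift mm [-0.1 -0.  11.4] units [-0.003 -0.001  0.284]
```

Now lower into the groove while watching the force.

```bash
python3 -m jog '[1,0,0,0.1,0,1,0,0,0.1,0,1,0,0,0.05,0,1,0,0,0,0,1,0,0,0,0]'|egrep 'force|pos|width'; 
```

```text
tool_pos: [528.0, -48.4, 23.3]
contact_force: [-0.8, 0.3, 1.0]
grip_width: 14.3
```

```bash
python3 -m jog '[1,0,0,0.04,0,1,0,0,0.04,0,1,0,0,0,0,1,0,0,0,0]'|egrep 'force|pos|width'; 
```

```text
tool_pos: [528.0, -48.4, 20.1]
contact_force: [-0.3, -0.6, -1.6]
grip_width: 14.4
```

```bash
python3 -m jog '[1,0,0,0.1,0,1,0,0,0.1,0,1,0,0,0,0,1,0,0,0,0]'|egrep 'force|pos|width'; 
```

```text
tool_pos: [527.9, -48.4, 11.9]
contact_force: [0.3, 0.3, -0.6]
grip_width: 14.3
```

```bash
python3 -m jog '[1,0,0,0.05,0,1,0,0,0.05,0,1,0,0,0,0,1,0,0,0,0]'|egrep 'force|pos|width'; 
```

```text
tool_pos: [528.0, -48.4, 8.1]
contact_force: [-0.4, -0.2, -0.2]
grip_width: 14.3
```

```bash
python3 -m jog '[1,0,0,0.02,0,1,0,0,0.01,0,1,0,0,0,0,1,0,0,0,0]'|egrep 'force|pos|width'; 
```

```text
tool_pos: [528.0, -48.4, 6.9]
contact_force: [0.5, 0.4, 0.2]
grip_width: 14.3
```

```bash
python3 -m jog '[1,0,0,0.02,0,1,0,0,0,0,1,0,0,0,0]'|egrep 'force|pos|width'; 
```

```text
tool_pos: [528.0, -48.4, 6.1]
contact_force: [0.3, -0.5, 0.2]
grip_width: 14.1
```

```bash
python3 -m jog '[1,0,0,0.01,0,1,0,0,0,0,1,0,0,0,0]'|egrep 'clock|force|pos|width'; 
```

```text
clock: 29.0
tool_pos: [528.0, -48.4, 5.7]
contact_force: [0.5, 0.7, -0.6]
grip_width: 14.2
```

```bash
python3 -m jog '[1,0,0,0.005,0,0.27,0,0,0,0,0.27,0,0,0,0,0.27,0,0,0,0,0.27,0,0,0,0,0.27,0,0,0,0,0.27,0,0,-0.1,0,0.27,0,0,-0.4,0,0.27,0,0,-0.7,0,0.27,0,0,-0.8,0,0.27,0,0,-0.9,0,0.27,0,0.5,-0.9,0,0.27,0,0.9,-0.5,0,0.27,0,0.9,0,0,0.27,0,0.9,0,0,0.27,0,0.9,0,0,0.27,0,0.9,0,0,0.27,0,0.9,0,0,0.27,0,0.9,0,0,0.27,0,0,0,0]'|egrep 'clock|force|pos|width'
python3 - <<'E'
from meas import *
a=snap('scene','s6',(190,145,110,100),4);b=snap('top','t6',(225,155,110,100),4)
cv2.imwrite('pics/c6.png',np.hstack([a,b][:1]) if 0 else np.hstack([a[:,:400],b[:,:400]]))
tr=cv2.imread('pics/raw_t6.png');sr=cv2.imread('pics/raw_s6.png')
C=np.array([532.7,-26.7]);an=np.radians(-11.6);ex=np.array([np.cos(an),np.sin(an)]);ey=np.array([-ex[1],ex[0]])
for im,n,lo in((tr,'top',(5,190,90)),(sr,'scene',(5,170,120))):
    try:
        r,M=rect(im,n,lo,(14,255,255),(225,155,105,100) if n=='top' else (195,155,100,85),19); d=np.array(r[0])-C; print('case frame',d@ex,d@ey)
    except Exception as e: print(n,'fail')
E
```

```text
clock: 31.0
tool_pos: [582.1, 225.0, 177.6]
contact_force: [-0.6, 0.7, -0.4]
grip_width: 32.3
top (225, 155, 105, 100) 224 c [522.2 -68.5] size [ 59.5 128.4] ang 75.5
case frame -1.9010311789959502 -43.10279563145059
scene (195, 155, 100, 85) 69 c [516.7 -43.5] size [17.4 68.1] ang 77.5
case frame -12.287756728981838 -19.699478740743807
```

View pics/c6.png

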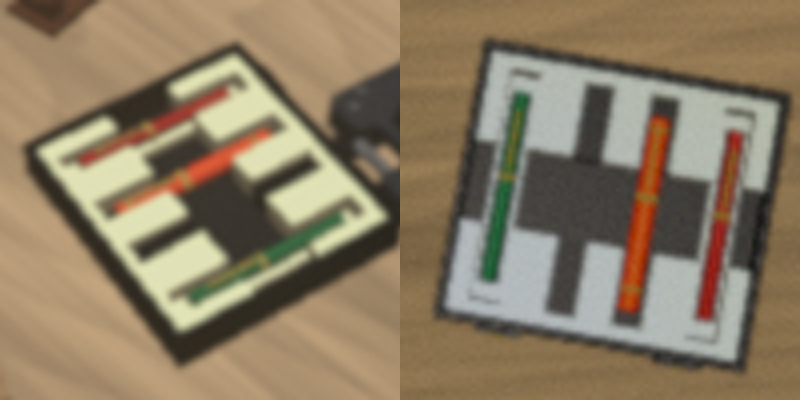

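The pen lies in the red-pen-side groove: top panel, ends at (660,118) and (628,312), groove ends at (665,97) and (626,325). I'll measure how well it is centred along the groove.

```bash
python3 - <<'E'
from meas import *
C=np.array([532,-26.6]);a=np.radians(-11.6);ex=np.array([np.cos(a),np.sin(a)]);ey=np.array([-ex[1],ex[0]])
tr=cv2.imread('pics/raw_t6.png').astype(np.float32);sr=cv2.imread('pics/raw_s6.png').astype(np.float32)
t0=t.astype(np.float32)
def edges(im,n,f,y,z,xs,across=False,off=(-3,0,3)):
    pr=[]
    for x in xs:
        pr.append(np.mean([f(cv2.getRectSubPix(im,(1,1),tuple(map(float,proj(n,[*(C+((x*ex+(y+d)*ey) if not across else ((y+d)*ex+x*ey))),z]))))[0,0]) for d in off]))
    pr=np.array(pr);th=(np.percentile(pr,95)+np.percentile(pr,5))/2;k=np.flatnonzero(np.diff((pr<th).astype(int)))
    return [float(round(xs[i]+.5*(pr[i]-th)/(pr[i]-pr[i+1]),1)) for i in k]
sat=lambda p:p[2]-p[0]; gray=lambda p:p.mean()
xs=np.arange(-95,95,.5)
for z in(15.5,20):print('pen x ends top',z,edges(tr,'top',sat,-22,z,xs),'scene',edges(sr,'scene',sat,-22,z,xs))
print('groove ends top (p,m)',edges(t0,'top',gray,22,27.3,np.arange(-86,86,.5)),edges(t0,'top',gray,-22,27.3,np.arange(-86,86,.5)))
for x in(-58,-40,40,58):print('pen y',x,edges(tr,'top',sat,x,15.5,np.arange(-42,-2,.5),True))
# apparent pen-top height by two-view triangulation of the middle brass band is too coarse; compare y seen by each camera
for x in(-40,40):print('scene pen y',x,edges(sr,'scene',sat,x,15.5,np.arange(-42,-2,.5),True))
E
python3 d.py
```

```text
pen x ends top 15.5 [-65.7, 64.9] scene [-64.5, -54.1, -52.4, 51.1, 55.5, 61.2]
pen x ends top 20 [-65.8, 64.3] scene [-63.7, 64.7]
groove ends top (p,m) [-75.3, 76.7] [-75.1, 76.7]
pen y -58 [-28.8, -15.3]
pen y -40 [-28.8, -15.1]
pen y 40 [-28.6, -14.6]
pen y 58 [-28.5, -14.8]
scene pen y -40 [-31.4, -19.8]
scene pen y 40 [-30.2, -19.2]
t 31.1 tcp [582.3 218.7 177.4] yaw 78.51 F [-0.24  0.04  0.13] w 31.8 j7 1.03
```

The pen is 130 mm long as seen, within about 1.2 mm of mid groove, parallel and level with the groove, and the arm is clear. I'm handing in.

```bash
python3 -c "
from station import ctrl
print(ctrl.hand_in())"
```

```text
the job is handed in; nothing more can be done
None
```

The gauge showed the groove on the green-pen side is shallow, so I laid the pen in the other groove, on the red-pen side. The job was handed in at about 31 s of the 69 s allowed.

- **Depth reading:** I held the gauge with its base flat at about 14 N for roughly 1.5 s. The tray panel's top was felt at about 27 mm. The red pointer stood at about 39 mm, above the green band. The height at which the probe first met resistance also fits the 20 mm floor.
- **Gauge:** It is back on its stand at the same robot pose, to within about 0.5 mm. The picture taken afterwards looks as it did at the start.
- **Pen:** The final top view shows it inside the deep groove, parallel to it. It is about 1 mm off midway along and under 1 mm off the groove's centre line.
- **Pen on the floor:** I did not feel a clear contact. By the gripper's height I let go within about 0.5 mm of the floor.
- **Disagreements:** The scene camera placed the pen about 3 mm sideways from the top camera. I trusted the top view because it agreed with the grasps and with the pen going in without resistance. I did not check the bystanders one by one afterwards, but no move went near them.

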